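# Stand the washed printing block on edge to dry

### The arm

A 6-joint arm with a two-finger parallel gripper is mounted at the origin on the work surface. World frame = base frame: x ahead of the robot, y to its left, z up, the work surface at z = 0. Lengths are in m, angles in rad, forces in N, time in s.
With the tool pointing down it reaches from about 0.375 to 0.925 m from the base axis. Payload 5.7 kg.
Tool frame: the origin (TCP) lies on the centre line of the jaws, within the pads' length; the fingertips stand 11 mm ahead of it and the grasp point (between the pads) lies 8 mm behind it (finger_overhang is the distance from the TCP to the fingertips, in m); z points along the fingers, y is the direction in which the jaws open and shut (so a half turn about z gives the same grasp; the last joint's range is limited). The gripper opens to 88 mm and grips with 3 to 60 N. Pads are 20 mm wide; open, the fingers measure 115 mm over their backs; the gripper's body (75 mm by 178 mm) begins 61 mm behind the grasp point.
Start: joints at [1.086, 0.359, 1.51, -0, 1.272, -0.115], TCP at [0.217, 0.559, 0.234] pointing down, gripper open.
Joint ranges: [-2.97, 2.97], [-1.01, 2.36], [0.21, 2.38], [-0.96, 4.11], [0.2, 2.71], [-2.98, 2.98]. Speed limits (rad/s): [2.39, 2.39, 3.14, 3.14, 3.14, 3.14].

### API

Orientations are given as a unit quaternion [x, y, z, w].
In Python, from rig import * gives the robot as it stands.
- The arm moves only by the tool drive_tool, never from a script. Its argument "series" is a list of rows, each a list of 5 numbers: the shift along the tool's x, y, z in m, then the turn about the tool's z in degrees, then the closure, from 0 (fully open) to 1 (shut). In form: [[dx, dy, dz, spin, fingers], ...]. A call has 1 to 12 rows; each row is the pose to reach, as a shift and turn from the pose commanded when the call began, along the tool's axes at that moment; what a row does not reach only later rows make up. A row lasts 1/8 s, in which the tool goes at most 62.5 mm and 10.7 degrees, less where a joint would pass 70% of its speed; a pose out of reach is approached as far as the arm can. A call with a gripper value outside its range is refused whole. The fingers move at their own pace and stop on an object; the grip force is fixed at half the most. Time passes only in rows, so rows that repeat a pose let the fingers close. It gives the time, the measured TCP pose, the force and the opening at its end, in the units of the state.
- observe(): the state, without advancing time (a new reading comes with each control period).
- camera(name): name is "scene" or "top" or "wrist"; returns the picture (420x560x3 uint8, red, green, blue); there is no depth.
- calibration(name): a dict with "fx", "fy", "cx", "cy" (pixels), "k1" (the pictures are not rectified: a ray, as slopes to the right and down, at radius r is drawn at 1 + k1 r^2 times it, then the intrinsics apply), "world_to_cam" (4x4, takes a point from world to camera coordinates); the wrist camera has in their place "mount" (4x4, takes a point from camera to tool coordinates, whose origin is the TCP and whose axes are the flange's). Camera axes: x right, y up, looking along -z (the intrinsics and any distortion apply to the point x, -y, -z); pixel columns grow to the right and rows downward; lengths in m; the calibration is good to about 2 mm. A picture is of the moment at which its call begins: read the wrist's pose just before it. calibration takes no time and is no camera call.
- finish_job(): hands the job in, once; it reports no verdict.
The state is a dict: "time_s": time; "joints": joint angles; "dq": joint speeds; "joint_efforts": joint torques, N m; "tcp_pos": TCP position; "tcp_rot": TCP orientation; "force": force on the tool from outside, world axes, zero at the start; "wrist_torque": the same for the moment, N m; "width": finger opening in m.
Only numpy, scipy, OpenCV 4.12 (cv2) and the standard library are available. Lean on these libraries where they do the work, as an engineer would, in place of code of your own. Each camera call takes 0.05 s, during which the arm holds its last target. There are 200 camera calls.

### The job

The carved printing block has been washed and lies face down on the board; it is too wide to pick up. Slide it up to the fence at the back of the board and tip it up against the fence, its leading edge staying down on the board all the while, so that it is left standing on that edge to dry, its plain back flat against the fence and the carved face towards you. Leave the tools and paperweights where they are.

Things in the scene. Friction and masses are not known exactly. Their poses are not given: they have to be found in the camera images.
- board: plywood board fixed to the table, 320 (its x) x 400 (its y) x 18 mm; origin at the centre of its underside, x towards the fence, y left, z up. Along its far side a fixed dark wooden fence, 300 mm long, 22 thick, rises 55 mm above the board's top; its front face is the upright plane x = 130 mm in the board's frame
- fence_foot (a point): middle of the line where the fence's front face meets the board's top (board frame 130, 0, 18 mm); axes as the board's. Friction of block on board and fence 0.45 to 0.66
- block: loose carved wooden printing block, plain box shape, 120 (its x) x 160 (its y) x 40 mm (its z), 0.43 to 0.7 kg. At first it lies carved red face down, foot edge towards the fence (up to 0.3 rad askew, some 15 to 75 mm short of it). Origin at the centre of the carved face, x to the foot edge, z out through the plain back. Standing as wanted, x points down and z into the fence
- foot_edge (a point): middle of the block's leading long edge, on the carved face (block frame 60, 0, 0 mm), on which it is to stand. As the block is tipped it turns about this edge, which creeps 40 mm back from the fence while the back slides down the fence; past about 72 degrees it falls upright by itself
- near_edge (a point): middle of the opposite long edge of the carved face, nearest the robot at first (block frame -60, 0, 0 mm); this side has to come up. The 160 x 40 mm side above it is where to push: rubber fingertips pressed on it with 12 to 18 N hold by friction well enough to raise it, once the block is hard against the fence
- back_mid (a point): centre of the block's plain back (block frame 0, 0, 40 mm)
- scrub_brush: scrubbing brush with a wooden back and yellow bristles, 150 x 50 x 38 mm, lying on the left (+y) margin of the board, its length along the board's x; origin at its underside
- gouge: wood-carving gouge, about 210 mm long and 22 mm thick, lying on the right (-y) margin of the board along the board's x; origin at its underside
- brayer: ink roller: black 100 mm roller of 36 mm diameter with a wooden handle, on a glass slab to the right of the board; origin at its underside
- baren: printing baren: pale disc of 124 mm diameter with a dark wooden grip, 30 mm high, to the right of the board; origin at its underside
- paperweight_a: black lacquered paperweight, 200 x 38 x 28 mm, on the red sheets to the left, the nearer one to the board; origin at its underside
- paperweight_b: the other black lacquered paperweight, 200 x 38 x 28 mm, on the red sheets farther left; origin at its underside
There are look-alikes about, which are no part of the job. Leave any blue look-alike of the block alone.

How it is judged:
By the outcome, as a careful person would: the job done as asked, in the order asked, and still so for the second after the job is handed in, with the robot touching nothing.
It also fails if it takes over 64 s, if anything falls off the work surface, if the arm or the gripper's body presses on something with over 40 N, if the wrist force passes 120 N, or if a joint passes its speed limit or range.

## Working session

There is one attempt and no reset: what is moved stays moved. The work goes in short steps, Python scripts to look and compute and a tool call to move; the robot and the scene stay as the last step left them, time stands still between calls to the robot, and variables do not carry over. Pictures are saved under pics/ and viewed, about 8 in all and at most 12, crops included, and the job is handed in when it is done.

Besides the shell and the picture viewer there is one more tool, called as name(argument=value, ...), one argument or row to a line, values as JSON. drive_tool: Moves the arm, as the interface text tells. Its arguments: {"type":"object","properties":{"series":{"type":"array","items":{"type":"array","items":{"type":"number"}}}},"required":["series"]}

```bash
mkdir -p pics
cat > h.py <<'E'
from rig import *
import numpy as np, cv2
from scipy.spatial.transform import Rotation as R
def snap(n,f):
    im=camera(n); cv2.imwrite('pics/'+f,cv2.cvtColor(np.asarray(im),cv2.COLOR_RGB2BGR)); return im
def pix2w(n,uv,z):
    c=calibration(n); K=np.array([[c['fx'],0,c['cx']],[0,c['fy'],c['cy']],[0,0,1.]])
    p=cv2.undistortPoints(np.array(uv,float).reshape(-1,1,2),K,np.array([c['k1'],0,0,0,0.])).reshape(-1,2)
    if 'world_to_cam' in c: M=np.linalg.inv(np.array(c['world_to_cam']))
    else:
        s=observe(); T=np.eye(4);T[:3,:3]=R.from_quat(s['tcp_rot']).as_matrix();T[:3,3]=s['tcp_pos'];M=T@np.array(c['mount'])
    d=np.c_[p[:,0],-p[:,1],-np.ones(len(p))]@M[:3,:3].T; o=M[:3,3]
    return o+d*((z-o[2])/d[:,2])[:,None]
E
python3 - <<'E'
from h import *
snap('top','t1.png');snap('scene','s1.png')
s=observe();print(s); print(R.from_quat(s['tcp_rot']).as_matrix().round(3)); print(calibration('top'))
E
```

```text
{'time_s': 0.1, 'joints': array([ 1.08592994e+00,  3.59410247e-01,  1.51129610e+00, -2.19660960e-05,
        1.27247919e+00, -1.15079444e-01]), 'dq': array([ 0.00120526, -0.00125947, -0.00138936, -0.00177081,  0.00056344,
        0.00027196]), 'joint_efforts': array([ 2.43233853e-04, -5.16353488e+01, -2.71407008e+01,  6.76667551e-02,
        2.76001613e-02,  7.91623023e-06]), 'tcp_pos': array([0.21657965, 0.55892257, 0.23291785]), 'tcp_rot': array([ 1.83838581e-01,  9.82956124e-01, -7.63977976e-04, -2.25317445e-04]), 'force': array([ 0.85085205, -0.18228474,  0.61783585]), 'wrist_torque': array([0.01891211, 0.00015769, 0.01931659]), 'width': 0.08780456209750195}
[[-0.932  0.361 -0.001]
 [ 0.361  0.932 -0.001]
 [ 0.    -0.002 -1.   ]]
{'fx': 476.67470734205006, 'fy': 476.67470734205006, 'cx': 282.68764278350545, 'cy': 210.19813132831996, 'k1': 0.010119820248655214, 'world_to_cam': array([[-3.49790220e-03, -9.99992629e-01, -1.58313883e-03,
         2.90893599e-02],
       [ 9.76015401e-01, -3.75863442e-03,  2.17669037e-01,
        -4.58916438e-01],
       [-2.17673383e-01, -7.83782874e-04,  9.76021354e-01,
        -1.27885323e+00],
       [ 0.00000000e+00,  0.00000000e+00,  0.00000000e+00,
         1.00000000e+00]])}
```

View pics/t1.png

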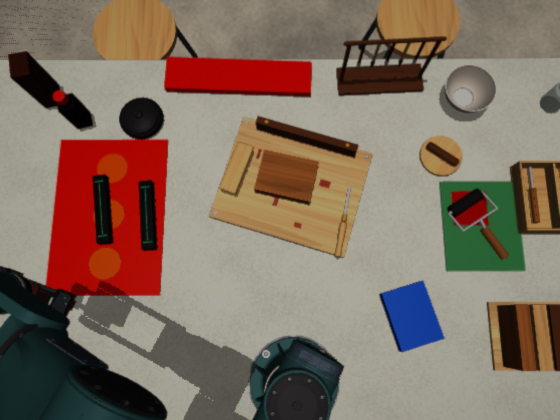

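View pics/s1.png

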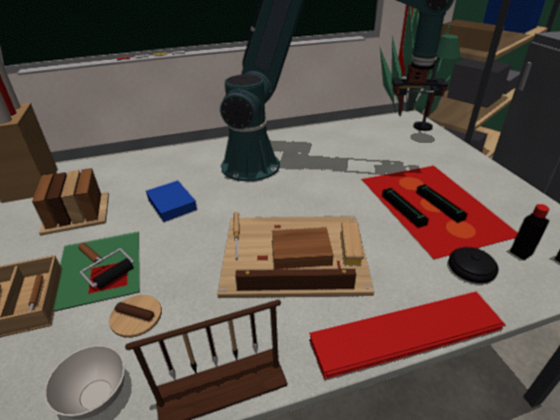

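The top view shows the board at about (291,187), the fence along (257,123)–(357,150), the block at about (287,176), the brush at (236,168) and the gouge at (345,220). I'll enlarge the board to find its corners.

Run:
```python
from h import *
im=cv2.imread('pics/t1.png')[105:265,200:385]
cv2.imwrite('pics/t1c.png',cv2.resize(im,None,fx=4,fy=3.75 if 0 else 3.7,interpolation=cv2.INTER_CUBIC) if 0 else cv2.resize(im,None,fx=3.7,fy=3.7,interpolation=cv2.INTER_CUBIC))
```

```text
(no output)
```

View pics/t1c.png

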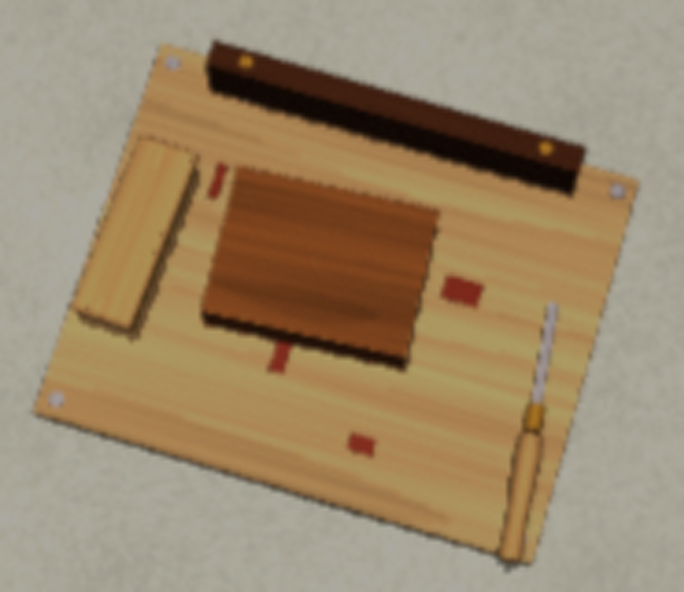

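The crop shows the board corners at (36,413), (160,43), (638,182), (533,563), and the block top's corners at (235,168), (438,210), (405,360), (203,313), in crop pixels.

Run:
```python
from h import *
f=lambda a,z:pix2w('top',np.array(a)/3.7+[200,105],z)
b=f([(36,413),(160,43),(638,182),(533,563)],.018); k=f([(235,168),(438,210),(405,360),(203,313)],.058)
fe=f([(210,90),(573,193)],.018)
print(b.round(4),k.round(4),fe.round(4),sep='\n')
def yaw(l): d=(l[1]-l[2])[:2]; return np.arctan2(-d[0],d[1]) 
by=np.mean([np.arctan2(*(p-q)[[1,0]]) for p,q in((b[1],b[0]),(b[2],b[3]))]+[np.arctan2(-(p-q)[0],(p-q)[1]) for p,q in((b[1],b[2]),(b[0],b[3]),(fe[0],fe[1]))])
ky=np.mean([np.arctan2(*(p-q)[[1,0]]) for p,q in((k[0],k[3]),(k[1],k[2]))]+[np.arctan2(-(p-q)[0],(p-q)[1]) for p,q in((k[0],k[1]),(k[3],k[2]))])
Rb=np.array([[np.cos(by),-np.sin(by)],[np.sin(by),np.cos(by)]]); c=b.mean(0)[:2]
print('yaw',np.degrees([by,ky]),'c',c,k.mean(0))
for q in(b,k,fe):print(((q[:,:2]-c)@Rb).round(4))
s=observe();print(calibration('wrist'))
```

```text
[[ 0.4483  0.2355  0.018 ]
 [ 0.7533  0.1443  0.018 ]
 [ 0.6336 -0.2364  0.018 ]
 [ 0.3311 -0.1437  0.018 ]]
[[ 0.6323  0.0815  0.058 ]
 [ 0.5978 -0.0743  0.058 ]
 [ 0.4796 -0.0472  0.058 ]
 [ 0.5168  0.1051  0.058 ]]
[[ 0.7127  0.1036  0.018 ]
 [ 0.6247 -0.1846  0.018 ]]
yaw [-17.06070319 -12.67929888] c [ 5.41577164e-01 -8.43297246e-05] [0.55661323 0.0162657  0.058     ]
[[-0.1583  0.1978]
 [ 0.16    0.2002]
 [ 0.1573 -0.1989]
 [-0.1591 -0.199 ]]
[[ 0.0628  0.1046]
 [ 0.0755 -0.0545]
 [-0.0454 -0.0632]
 [-0.0546  0.0933]]
[[ 0.1332  0.1493]
 [ 0.1336 -0.152 ]]
{'fx': 300.4755128333782, 'fy': 300.4755128333782, 'cx': 282.87971748993994, 'cy': 206.62340516331855, 'k1': -0.01645603693157863, 'mount': array([[ 1.14461438e-03,  9.63592967e-01,  2.67371060e-01,
         7.24377666e-02],
       [ 9.99999206e-01, -1.24393854e-03,  2.02104711e-04,
         4.25157196e-04],
       [ 5.27339843e-04,  2.67370617e-01, -9.63593626e-01,
        -1.51150633e-01],
       [ 0.00000000e+00,  0.00000000e+00,  0.00000000e+00,
         1.00000000e+00]])}
```

drive_tool(
  series=[
    [-0.414, -0.39, 0, -4.1, 0],
    [-0.414, -0.39, 0, -4.1, 0],
    [-0.414, -0.39, 0, -4.1, 0],
    [-0.414, -0.39, 0, -4.1, 0],
    [-0.414, -0.39, 0, -4.1, 0],
    [-0.414, -0.39, 0, -4.1, 0],
    [-0.414, -0.39, 0, -4.1, 0],
    [-0.414, -0.39, 0, -4.1, 0],
    [-0.414, -0.39, 0, -4.1, 0],
    [-0.414, -0.39, 0, -4.1, 0],
    [-0.414, -0.39, 0, -4.1, 0],
    [-0.414, -0.39, 0, -4.1, 0],
  ],
)

```text
time_s: 1.6
tcp_pos: [0.4609, 0.0474, 0.2334]
tcp_rot: [0.148, 0.989, 0.0, -0.001]
force: [-0.6, 0.7, -0.9]
width: 0.0876
```

drive_tool(
  series=[
    [0, 0, 0.06, 0, 0],
    [0, 0, 0.12, 0, 0],
    [0, 0, 0.17, 0, 0],
    [0, 0, 0.19, 0, 0],
    [0, 0, 0.19, 0, 0],
    [0, 0, 0.19, 0, 0],
  ],
)

```text
time_s: 2.35
tcp_pos: [0.4623, 0.047, 0.0445]
tcp_rot: [0.148, 0.989, 0.0, 0.001]
force: [-0.2, 0.3, 0.6]
width: 0.0878
```

Run:
```python
from h import *
a=snap('wrist','w1.png')
s=observe();print(s['tcp_pos'],s['force'],np.degrees(np.arctan2(*R.from_quat(s['tcp_rot']).as_matrix()[:2,1])))
```

```text
[0.46271443 0.0467626  0.04478178] [0.34279167 0.60298781 0.07086786] 17.018313161885448
```

View pics/w1.png

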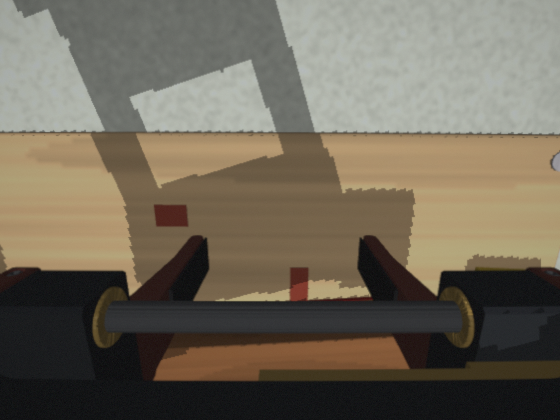

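The wrist view shows the board's near edge level at row ~133 (so the tool is square to the board) and both fingers behind the block's near side. Pushing forward now.

drive_tool(
  series=[
    [-0.01, 0, 0, 0, 0],
    [-0.017, 0, 0, 0, 0],
    [-0.022, 0, 0, 0, 0],
    [-0.027, 0, 0, 0, 0],
    [-0.032, 0, 0, 0, 0],
    [-0.037, 0, 0, 0, 0],
    [-0.042, 0, 0, 0, 0],
    [-0.047, 0, 0, 0, 0],
    [-0.052, 0, 0, 0, 0],
    [-0.057, 0, 0, 0, 0],
    [-0.062, 0, 0, 0, 0],
    [-0.067, 0, 0, 0, 0],
  ],
)

```text
time_s: 3.9
tcp_pos: [0.5262, 0.0263, 0.0436]
tcp_rot: [0.149, 0.989, -0.0, -0.0]
force: [-1.6, 0.6, -2.2]
width: 0.0879
```

Run:
```python
from h import *
a=snap('top','t2.png')
im=cv2.imread('pics/t2.png')[105:265,200:385]
cv2.imwrite('pics/t2c.png',cv2.resize(im,None,fx=3.7,fy=3.7,interpolation=cv2.INTER_CUBIC))
s=observe();print(s['tcp_pos'],s['force'])
```

```text
[0.52724766 0.02610043 0.04376832] [-1.138219   -0.20457337 -0.45239926]
```

View pics/t2c.png

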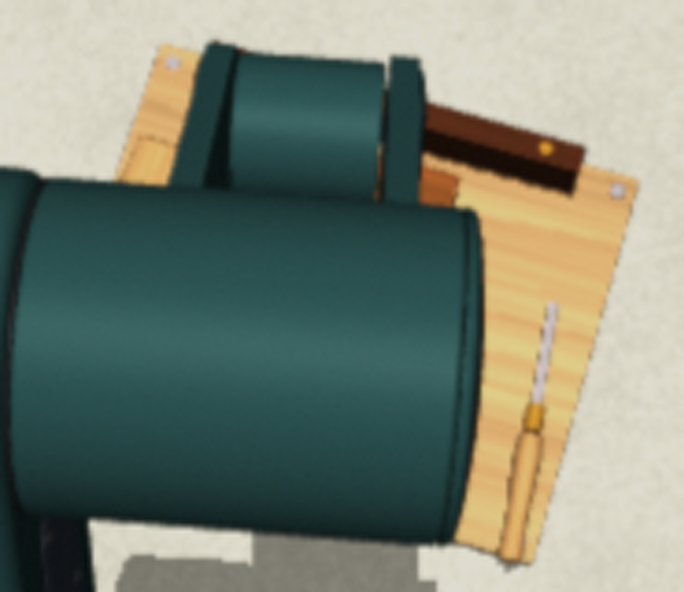

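The arm hides the block's middle, but its right end at crop (440,185) has moved up near the fence. Continuing slowly until contact.

drive_tool(
  series=[
    [-0.004, 0, 0, 0, 0],
    [-0.007, 0, 0, 0, 0],
    [-0.01, 0, 0, 0, 0],
    [-0.013, 0, 0, 0, 0],
    [-0.016, 0, 0, 0, 0],
    [-0.016, 0, 0, 0, 0],
  ],
)

```text
time_s: 4.7
tcp_pos: [0.542, 0.0215, 0.0437]
tcp_rot: [0.149, 0.989, -0.0, 0.001]
force: [-1.1, 0.3, 0.8]
width: 0.0879
```

drive_tool(
  series=[
    [-0.002, 0, 0, 0, 0],
    [-0.004, 0, 0, 0, 0],
    [-0.004, 0, 0, 0, 0],
  ],
)

```text
time_s: 5.08
tcp_pos: [0.5456, 0.0204, 0.0437]
tcp_rot: [0.149, 0.989, -0.0, 0.0]
force: [-1.8, 0.6, 0.1]
width: 0.0878
```

drive_tool(
  series=[
    [-0.002, 0, 0, 0, 0],
    [-0.003, 0, 0, 0, 0],
    [-0.003, 0, 0, 0, 0],
  ],
)

```text
time_s: 5.45
tcp_pos: [0.5483, 0.0196, 0.0436]
tcp_rot: [0.149, 0.989, -0.0, 0.0]
force: [-1.2, -0.1, -0.8]
width: 0.0881
```

drive_tool(
  series=[
    [-0.0015, 0, 0, 0, 0],
    [-0.003, 0, 0, 0, 0],
    [-0.003, 0, 0, 0, 0],
  ],
)

```text
time_s: 5.82
tcp_pos: [0.5485, 0.0194, 0.0435]
tcp_rot: [0.149, 0.989, 0.0, -0.002]
force: [-7.0, 3.2, 5.1]
width: 0.0879
```

drive_tool(
  series=[
    [-0.001, 0, 0, 0, 0],
    [-0.002, 0, 0, 0, 0],
    [-0.002, 0, 0, 0, 0],
  ],
)

```text
time_s: 6.2
tcp_pos: [0.5485, 0.0194, 0.0432]
tcp_rot: [0.149, 0.989, 0.0, -0.004]
force: [-11.1, 4.1, 6.9]
width: 0.0877
```

Run:
```python
from h import *
a=snap('scene','s2.png')
im=cv2.imread('pics/s2.png')[190:310,200:400]
cv2.imwrite('pics/s2c.png',cv2.resize(im,None,fx=4,fy=4,interpolation=cv2.INTER_CUBIC))
for i in range(4):
  s=observe();print(s['tcp_pos'],s['force'],s['wrist_torque'])
```

```text
[0.54848658 0.01937064 0.04325153] [-10.74922906   4.30643468   9.16069722] [0.78152247 1.68919504 0.00975047]
[0.54848658 0.01937064 0.04325153] [-10.74922906   4.30643468   9.16069722] [0.78152247 1.68919504 0.00975047]
[0.54848658 0.01937064 0.04325153] [-10.74922906   4.30643468   9.16069722] [0.78152247 1.68919504 0.00975047]
[0.54848658 0.01937064 0.04325153] [-10.74922906   4.30643468   9.16069722] [0.78152247 1.68919504 0.00975047]
```

View pics/s2c.png

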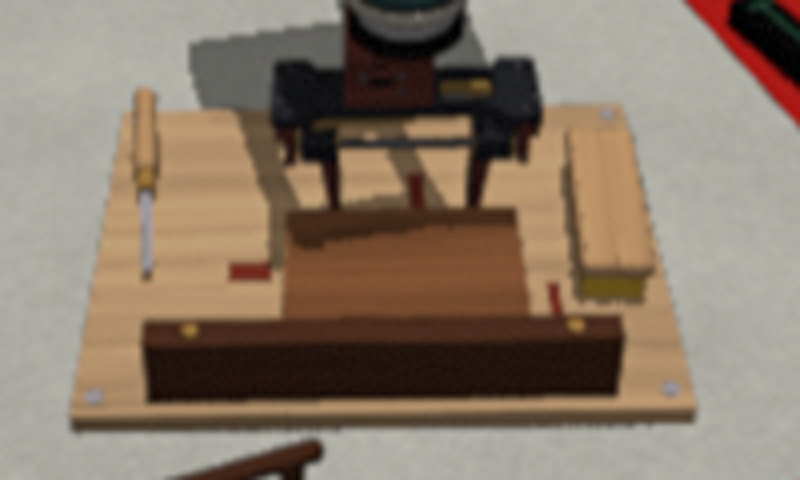

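The scene view shows the block square and hard against the fence (its back's far edge hidden behind the fence, near edge from (288,212) to (515,210)), with both fingers on its near side. I'll press a bit more and start lifting.

drive_tool(
  series=[
    [-0.001, 0, -0.001, 0, 0],
    [-0.0015, 0, -0.003, 0, 0],
    [-0.0015, 0, -0.005, 0, 0],
    [-0.0015, 0, -0.005, 0, 0],
  ],
)

```text
time_s: 6.75
tcp_pos: [0.5484, 0.0195, 0.0468]
tcp_rot: [0.149, 0.989, 0.001, -0.006]
force: [-9.9, 6.6, -4.6]
width: 0.0881
```

drive_tool(
  series=[
    [0, 0, -0.002, 0, 0],
    [0, 0, -0.004, 0, 0],
    [0, 0, -0.006, 0, 0],
    [0, 0, -0.006, 0, 0],
  ],
)

```text
time_s: 7.25
tcp_pos: [0.5477, 0.0197, 0.0526]
tcp_rot: [0.149, 0.989, 0.001, -0.006]
force: [-10.3, 6.8, -4.4]
width: 0.0883
```

```bash
cat > sc.py <<'E'
from h import *
import sys
a=snap('scene',sys.argv[1]+'.png')
im=cv2.imread('pics/'+sys.argv[1]+'.png')[180:310,200:400]
cv2.imwrite('pics/'+sys.argv[1]+'c.png',cv2.resize(im,None,fx=4,fy=4,interpolation=cv2.INTER_CUBIC))
s=observe();print(s['tcp_pos'],s['force'],s['wrist_torque'])
E
python3 sc.py s3
```

```text
[0.54764194 0.01967279 0.05249372] [-10.46680807   6.89263941  -3.60238087] [ 1.30368517  1.87306944 -0.04830311]
```

View pics/s3c.png

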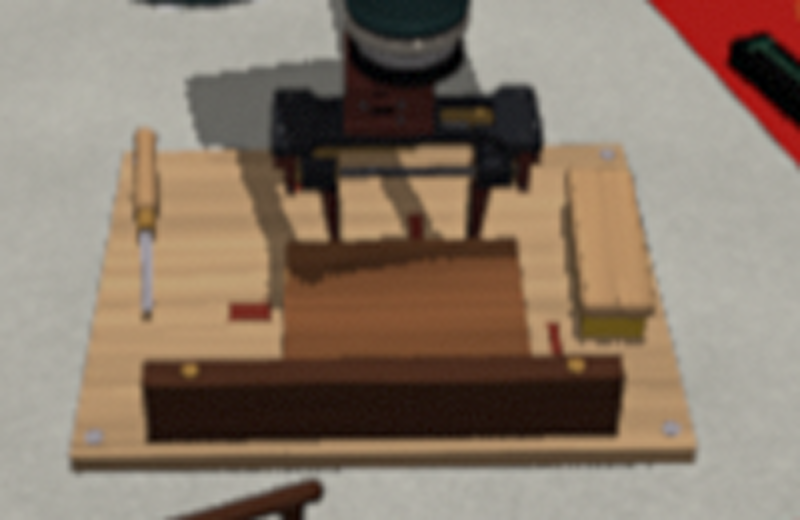

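The block's near back edge has risen from row 252 to 241 in crop pixels, so it lifts without slipping. Continuing along the arc.

drive_tool(
  series=[
    [-0.0005, 0, -0.003, 0, 0],
    [-0.0005, 0, -0.006, 0, 0],
    [-0.0005, 0, -0.009, 0, 0],
    [-0.0005, 0, -0.012, 0, 0],
    [-0.0008, 0, -0.015, 0, 0],
    [-0.001, 0, -0.015, 0, 0],
  ],
)

```text
time_s: 8.05
tcp_pos: [0.547, 0.0198, 0.0672]
tcp_rot: [0.149, 0.989, 0.001, -0.008]
force: [-12.4, 8.6, -2.8]
width: 0.0878
```

drive_tool(
  series=[
    [-0.0005, 0, -0.003, 0, 0],
    [-0.001, 0, -0.006, 0, 0],
    [-0.0015, 0, -0.009, 0, 0],
    [-0.002, 0, -0.012, 0, 0],
    [-0.0025, 0, -0.015, 0, 0],
    [-0.0025, 0, -0.015, 0, 0],
  ],
)

```text
time_s: 8.8
tcp_pos: [0.5479, 0.0195, 0.0819]
tcp_rot: [0.149, 0.989, 0.001, -0.009]
force: [-15.8, 8.9, -1.1]
width: 0.088
```

drive_tool(
  series=[
    [-0.0003, 0, -0.003, 0, 0],
    [-0.001, 0, -0.006, 0, 0],
    [-0.0018, 0, -0.009, 0, 0],
    [-0.0026, 0, -0.012, 0, 0],
    [-0.0035, 0, -0.015, 0, 0],
    [-0.0045, 0, -0.0185, 0, 0],
    [-0.0045, 0, -0.0185, 0, 0],
  ],
)

```text
time_s: 9.68
tcp_pos: [0.5516, 0.0184, 0.1005]
tcp_rot: [0.149, 0.989, 0.001, -0.01]
force: [-18.0, 9.0, 2.7]
width: 0.0876
```

drive_tool(
  series=[
    [-0.0012, 0, -0.003, 0, 0],
    [-0.0025, 0, -0.0055, 0, 0],
    [-0.004, 0, -0.008, 0, 0],
    [-0.0055, 0, -0.0105, 0, 0],
    [-0.007, 0, -0.013, 0, 0],
    [-0.0085, 0, -0.0155, 0, 0],
    [-0.0085, 0, -0.0155, 0, 0],
  ],
)

```text
time_s: 10.55
tcp_pos: [0.5569, 0.0168, 0.1157]
tcp_rot: [0.149, 0.989, 0.001, -0.013]
force: [-24.2, 10.5, 7.6]
width: 0.0877
```

```bash
python3 sc.py s4
```

```text
[0.55690958 0.01675853 0.11560123] [-24.76975769  10.7451638    8.69813268] [ 2.06329295  4.41544883 -0.05672722]
```

View pics/s4c.png

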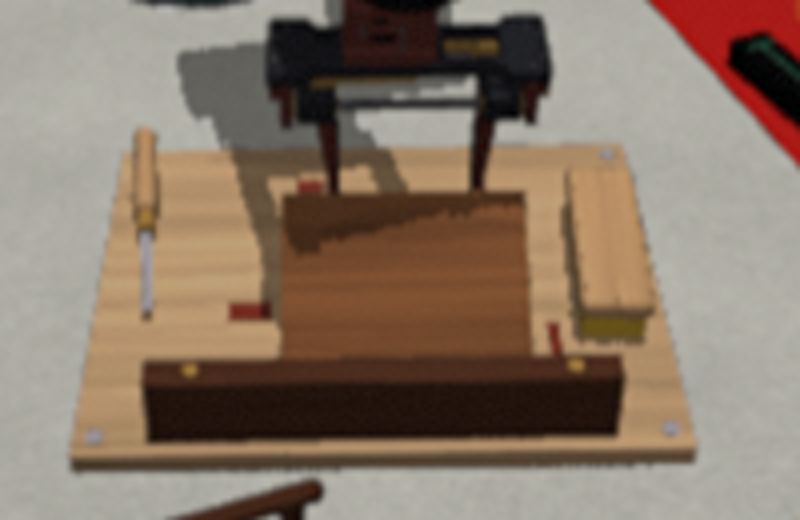

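The near side is up at about 38° (near back edge at crop row 195), square to the fence, with the fingers still holding. The push force has grown to 27 N, so I'll ease the forward part.

drive_tool(
  series=[
    [-0.0005, 0, -0.0025, 0, 0],
    [-0.0015, 0, -0.005, 0, 0],
    [-0.003, 0, -0.0075, 0, 0],
    [-0.0045, 0, -0.009, 0, 0],
    [-0.0045, 0, -0.009, 0, 0],
  ],
)

```text
time_s: 11.22
tcp_pos: [0.5694, 0.0128, 0.1269]
tcp_rot: [0.149, 0.989, 0.0, -0.005]
force: [-11.6, 3.7, 6.7]
width: 0.0876
```

drive_tool(
  series=[
    [-0.0015, 0, -0.0015, 0, 0],
    [-0.003, 0, -0.003, 0, 0],
    [-0.0045, 0, -0.0045, 0, 0],
    [-0.0045, 0, -0.0045, 0, 0],
  ],
)

```text
time_s: 11.72
tcp_pos: [0.5744, 0.0113, 0.1318]
tcp_rot: [0.149, 0.989, 0.0, -0.004]
force: [-12.1, 3.2, 8.0]
width: 0.0878
```

drive_tool(
  series=[
    [-0.002, 0, -0.0015, 0, 0],
    [-0.004, 0, -0.003, 0, 0],
    [-0.006, 0, -0.004, 0, 0],
    [-0.008, 0, -0.005, 0, 0],
    [-0.0105, 0, -0.006, 0, 0],
    [-0.0105, 0, -0.006, 0, 0],
  ],
)

```text
time_s: 12.48
tcp_pos: [0.5839, 0.0084, 0.1385]
tcp_rot: [0.149, 0.989, 0.0, -0.004]
force: [-14.7, 4.3, 15.8]
width: 0.0877
```

drive_tool(
  series=[
    [-0.0015, 0, -0.001, 0, 0],
    [-0.003, 0, -0.0015, 0, 0],
    [-0.0045, 0, -0.0025, 0, 0],
    [-0.0045, 0, -0.0025, 0, 0],
  ],
)

```text
time_s: 12.98
tcp_pos: [0.5895, 0.0068, 0.1417]
tcp_rot: [0.148, 0.989, 0.0, -0.003]
force: [-13.9, 3.8, 16.0]
width: 0.0881
```

```bash
python3 sc.py s5
```

```text
[0.58945341 0.0067743  0.14166995] [-14.14826238   3.4417712   17.55582198] [ 0.50655491  2.35132613 -0.02452078]
```

View pics/s5c.png

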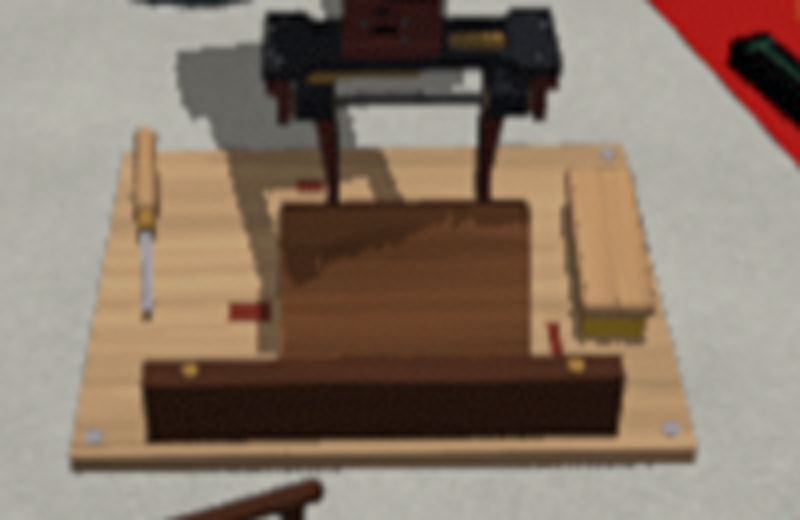

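It is at about 62° (matches the TCP's arc), still square. Continuing.

drive_tool(
  series=[
    [-0.002, 0, -0.0013, 0, 0],
    [-0.004, 0, -0.0025, 0, 0],
    [-0.006, 0, -0.0035, 0, 0],
    [-0.008, 0, -0.0045, 0, 0],
    [-0.01, 0, -0.005, 0, 0],
    [-0.01, 0, -0.005, 0, 0],
  ],
)

```text
time_s: 13.78
tcp_pos: [0.6029, 0.0028, 0.1472]
tcp_rot: [0.149, 0.989, -0.0, 0.001]
force: [-6.4, 0.6, 11.0]
width: 0.0877
```

drive_tool(
  series=[
    [-0.002, 0, -0.0008, 0, 0],
    [-0.004, 0, -0.0014, 0, 0],
    [-0.006, 0, -0.002, 0, 0],
    [-0.008, 0, -0.0025, 0, 0],
    [-0.008, 0, -0.0025, 0, 0],
  ],
)

```text
time_s: 14.4
tcp_pos: [0.6116, 0.0002, 0.1494]
tcp_rot: [0.149, 0.989, -0.0, 0.002]
force: [-1.2, -0.3, 6.2]
width: 0.0879
```

drive_tool(
  series=[
    [-0.002, 0, -0.0005, 0, 0],
    [-0.004, 0, -0.001, 0, 0],
    [-0.006, 0, -0.001, 0, 0],
    [-0.008, 0, -0.001, 0, 0],
    [-0.008, 0, -0.001, 0, 0],
  ],
)

```text
time_s: 15.02
tcp_pos: [0.6192, -0.0021, 0.1503]
tcp_rot: [0.149, 0.989, -0.0, 0.001]
force: [-1.3, -0.8, 8.2]
width: 0.0878
```

```bash
python3 sc.py s6
```

```text
[ 0.61917986 -0.00213217  0.15028294] [-1.08133627  0.35037172  7.38465377] [-0.12329979  0.20709543  0.04455421]
```

View pics/s6c.png

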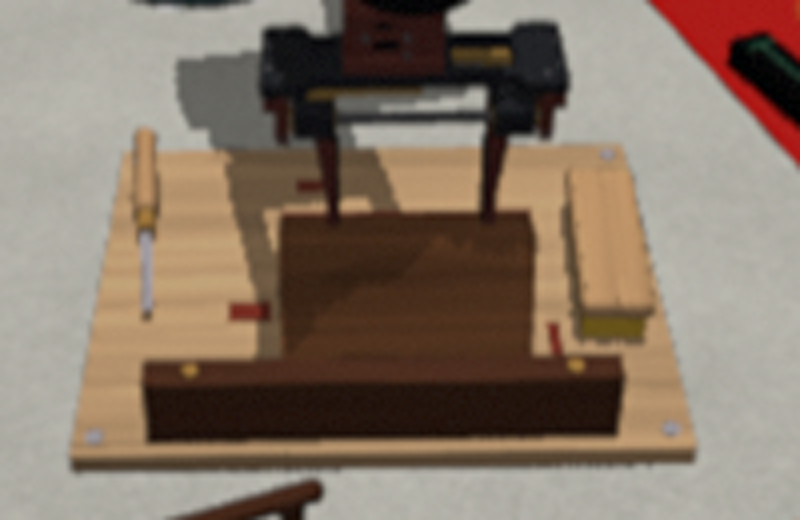

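About 79–80°, near top edge at crop row 213; the fingertips now bear down on the almost level top. I'll move up while following forward, to let it settle.

drive_tool(
  series=[
    [-0.002, 0, -0.001, 0, 0],
    [-0.004, 0, -0.002, 0, 0],
    [-0.006, 0, -0.003, 0, 0],
    [-0.009, 0, -0.004, 0, 0],
    [-0.012, 0, -0.005, 0, 0],
    [-0.012, 0, -0.006, 0, 0],
    [-0.012, 0, -0.006, 0, 0],
  ],
)

```text
time_s: 15.95
tcp_pos: [0.6292, -0.0053, 0.1552]
tcp_rot: [0.149, 0.989, -0.0, 0.0]
force: [-0.5, -1.1, 0.4]
width: 0.0878
```

drive_tool(
  series=[
    [0, 0, -0.02, 0, 0],
    [0, 0, -0.06, 0, 0],
    [0, 0, -0.09, 0, 0],
    [0.05, 0.05, -0.09, 0, 0],
    [0.08, 0.11, -0.09, 0, 0],
    [0.1, 0.17, -0.09, 0, 0],
    [0.1, 0.23, -0.09, 0, 0],
    [0.1, 0.29, -0.09, 0, 0],
    [0.1, 0.33, -0.09, 0, 0],
    [0.1, 0.33, -0.09, 0, 0],
    [0.1, 0.33, -0.09, 0, 0],
  ],
)

```text
time_s: 17.32
tcp_pos: [0.63, 0.339, 0.2447]
tcp_rot: [0.148, 0.989, -0.001, -0.0]
force: [0.1, 0.3, -0.1]
width: 0.088
```

Run:
```python
from h import *
snap('scene','s7.png');snap('top','t7.png')
a=cv2.imread('pics/s7.png')[180:310,200:400];b=cv2.imread('pics/t7.png')[105:265,185:385]
cv2.imwrite('pics/f.png',np.vstack([cv2.resize(x,None,fx=f,fy=f,interpolation=cv2.INTER_CUBIC) for x,f in((a,2),(b,2))]))
cv2.imwrite('pics/f.png',np.vstack([cv2.resize(x,(400,h),interpolation=cv2.INTER_CUBIC) for x,h in((a,260),(b,320))]))
print(observe()['tcp_pos'],observe()['force'],observe()['time_s'])
```

```text
[0.63019341 0.33810057 0.24509924] [-0.5764126  -0.35715567 -0.13121122] 17.425
```

View pics/f.png

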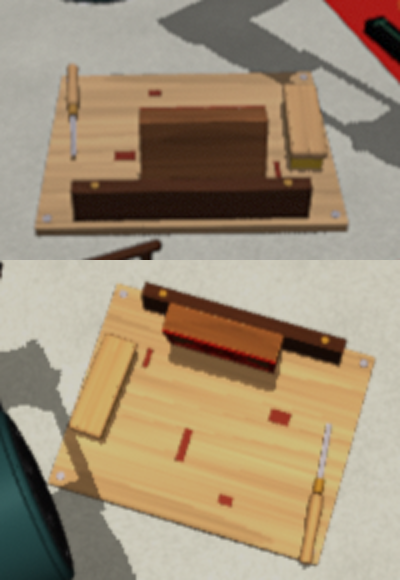

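The block stands with its red face towards the robot, parallel to the fence; top corners are at about (170,306), (283,336), (164,326), (276,361). Checking numerically that it is flat against the fence.

Run:
```python
from h import *
Rb=R.from_euler('z',-17.06,degrees=True).as_matrix()[:2,:2]
f=lambda a,z:((pix2w('top',(np.array(a)-[0,260])/2+[185,105],z)[:,:2]-[.5416,-.0001])@Rb).round(4)
print('top',f([(170,306),(283,336),(276,361),(164,326)],.138)); print('face foot',f([(164,336),(274,371)],.018))
```

```text
top [[ 0.1024  0.0952]
 [ 0.1053 -0.0627]
 [ 0.0686 -0.0633]
 [ 0.0727  0.0944]]
face foot [[ 0.101   0.1075]
 [ 0.0958 -0.0627]]
```

The measured top edge (x ≈ 0.105 and 0.07) is 20 mm short of flush, which matches a block still leaning at about 80°. I'll check this by comparing predicted outlines with the pixels.

Run:
```python
from h import *
c=calibration('top');W=np.array(c['world_to_cam']);K=np.array([[c['fx'],0,c['cx']],[0,c['fy'],c['cy']],[0,0,1.]])
Rb=R.from_euler('z',-17.06,degrees=True).as_matrix()
def proj(P):
    w=np.array(P)@Rb.T+[.5416,-.0001,0]; q=(W@np.c_[w,np.ones(len(w))].T).T[:,:3]*[1,-1,-1]
    return cv2.projectPoints(q,np.zeros(3),np.zeros(3),K,np.array([c['k1'],0,0,0,0.]))[0].reshape(-1,2)
F=.1315
im=cv2.cvtColor(cv2.imread('pics/t7.png'),cv2.COLOR_BGR2HSV).astype(int)
for th in(76,78,80,82,85,88,90):
    t=np.radians(th);s,co=np.sin(t),np.cos(t);xf=F-.04*s;y0=.0155
    n=(xf-.12*co,.018+.12*s);b=(n[0]+.04*s,n[1]+.04*co)
    q=proj([(p[0],y,p[1]) for p,y in((b,y0+.08),(b,y0-.08),(n,y0-.08),(n,y0+.08))])
    print(th,((q-[185,105])*2+[0,260]).round(0).tolist())
# column profile along the board-x line at y=0.0155, at z=.138
for x in np.arange(.05,.16,.006):
    p=proj([(x,.0155,.138)])[0]; u,v=p.round().astype(int); print(round(x,3),p.round(1),im[v,u].tolist())
```

```text
76 [[170.0, 304.0], [284.0, 337.0], [276.0, 366.0], [161.0, 333.0]]
78 [[171.0, 302.0], [285.0, 334.0], [276.0, 363.0], [162.0, 330.0]]
80 [[171.0, 299.0], [286.0, 331.0], [277.0, 360.0], [163.0, 327.0]]
82 [[172.0, 296.0], [287.0, 329.0], [278.0, 357.0], [164.0, 324.0]]
85 [[174.0, 293.0], [288.0, 325.0], [279.0, 353.0], [165.0, 320.0]]
88 [[175.0, 289.0], [289.0, 321.0], [281.0, 349.0], [166.0, 316.0]]
90 [[176.0, 287.0], [290.0, 319.0], [282.0, 346.0], [167.0, 313.0]]
0.05 [292.7 153.7] [15, 137, 110]
0.056 [293.3 151.7] [3, 218, 68]
0.062 [294.  149.7] [4, 255, 43]
0.068 [294.6 147.6] [3, 229, 139]
0.074 [295.3 145.6] [12, 194, 158]
0.08 [295.9 143.6] [12, 193, 149]
0.086 [296.5 141.5] [12, 193, 148]
0.092 [297.2 139.5] [12, 193, 139]
0.098 [297.8 137.5] [12, 192, 137]
0.104 [298.4 135.5] [12, 190, 157]
0.11 [299.1 133.5] [10, 184, 83]
0.116 [299.7 131.5] [9, 186, 81]
0.122 [300.3 129.5] [9, 175, 83]
0.128 [300.9 127.5] [23, 28, 188]
0.134 [301.6 125.5] [27, 23, 203]
0.14 [302.2 123.5] [25, 22, 205]
0.146 [302.8 121.5] [25, 24, 201]
0.152 [303.4 119.5] [25, 23, 203]
0.158 [304.1 117.6] [25, 22, 205]
```

Confirmed: the pixels fit about 79–80°, so the block jammed by friction while leaning, instead of falling. I'll come down in front of it and push its top edge on to the fence.

drive_tool(
  series=[
    [0.03, -0.06, 0, 0, 0],
    [0.03, -0.12, 0, 0, 0],
    [0.0, -0.18, 0, 0, 0],
    [-0.02, -0.24, 0, 0, 0],
    [-0.049, -0.29, 0, 0, 0],
    [-0.049, -0.334, 0, 0, 0],
    [-0.049, -0.334, 0, 0, 0],
    [-0.049, -0.334, 0.05, 0, 0],
    [-0.049, -0.334, 0.1, 0, 0],
    [-0.049, -0.334, 0.119, 0, 0],
    [-0.049, -0.334, 0.119, 0, 0],
    [-0.049, -0.334, 0.119, 0, 0],
  ],
)

```text
time_s: 18.92
tcp_pos: [0.58, 0.0061, 0.1273]
tcp_rot: [0.149, 0.989, 0.0, 0.001]
force: [0.3, -0.3, 0.5]
width: 0.0881
```

drive_tool(
  series=[
    [-0.006, 0, 0, 0, 0],
    [-0.012, 0, 0, 0, 0],
    [-0.017, 0, 0, 0, 0],
    [-0.021, 0, 0, 0, 0],
    [-0.024, 0, 0, 0, 0],
    [-0.027, 0, 0, 0, 0],
    [-0.027, 0, 0, 0, 0],
  ],
)

```text
time_s: 19.8
tcp_pos: [0.6053, -0.0021, 0.1261]
tcp_rot: [0.149, 0.989, -0.0, 0.0]
force: [0.0, -0.3, -0.2]
width: 0.088
```

drive_tool(
  series=[
    [-0.002, 0, 0, 0, 0],
    [-0.004, 0, 0, 0, 0],
    [-0.006, 0, 0, 0, 0],
    [-0.008, 0, 0, 0, 0],
    [-0.01, 0, 0, 0, 0],
    [-0.01, 0, 0, 0, 0],
  ],
)

```text
time_s: 20.55
tcp_pos: [0.6148, -0.005, 0.1262]
tcp_rot: [0.149, 0.989, -0.0, 0.0]
force: [-0.8, -0.3, -0.4]
width: 0.0879
```

drive_tool(
  series=[
    [-0.002, 0, 0, 0, 0],
    [-0.004, 0, 0, 0, 0],
    [-0.006, 0, 0, 0, 0],
    [-0.008, 0, 0, 0, 0],
    [-0.008, 0, 0, 0, 0],
  ],
)

```text
time_s: 21.18
tcp_pos: [0.6225, -0.0074, 0.1261]
tcp_rot: [0.149, 0.989, -0.0, 0.0]
force: [-0.3, -0.5, -0.1]
width: 0.0877
```

drive_tool(
  series=[
    [-0.001, 0, 0, 0, 0],
    [-0.002, 0, 0, 0, 0],
    [-0.003, 0, 0, 0, 0],
    [-0.003, 0, 0, 0, 0],
  ],
)

```text
time_s: 21.68
tcp_pos: [0.6247, -0.0081, 0.1261]
tcp_rot: [0.149, 0.989, -0.0, -0.0]
force: [-2.9, 0.6, 1.3]
width: 0.0882
```

drive_tool(
  series=[
    [-0.001, 0, 0, 0, 0],
    [-0.002, 0, 0, 0, 0],
    [-0.003, 0, 0, 0, 0],
    [-0.003, 0, 0, 0, 0],
  ],
)

```text
time_s: 22.18
tcp_pos: [0.6257, -0.0085, 0.126]
tcp_rot: [0.149, 0.989, 0.0, -0.002]
force: [-7.2, 1.9, 5.8]
width: 0.0877
```

Firm stop reached where a flush block should be. Back off, up and aside.

drive_tool(
  series=[
    [0.015, 0, 0, 0, 0],
    [0.06, 0, 0, 0, 0],
    [0.06, 0, -0.06, 0, 0],
    [0.06, 0, -0.12, 0, 0],
    [0.06, 0.06, -0.12, 0, 0],
    [0.06, 0.12, -0.12, 0, 0],
    [0.06, 0.18, -0.12, 0, 0],
    [0.06, 0.24, -0.12, 0, 0],
    [0.06, 0.3, -0.12, 0, 0],
    [0.06, 0.33, -0.12, 0, 0],
    [0.06, 0.33, -0.12, 0, 0],
  ],
)

```text
time_s: 23.55
tcp_pos: [0.6676, 0.3264, 0.2454]
tcp_rot: [0.147, 0.989, 0.0, 0.0]
force: [-1.1, 0.1, 0.5]
width: 0.0877
```

Run:
```python
from h import *
snap('scene','s8.png');snap('top','t8.png')
a=cv2.imread('pics/s8.png')[180:310,200:400];b=cv2.imread('pics/t8.png')[105:265,185:385]
cv2.imwrite('pics/f2.png',np.vstack([cv2.resize(x,(400,h),interpolation=cv2.INTER_CUBIC) for x,h in((a,260),(b,320))]))
print(observe()['tcp_pos'],observe()['force'],observe()['time_s'])
c=calibration('top');W=np.array(c['world_to_cam']);K=np.array([[c['fx'],0,c['cx']],[0,c['fy'],c['cy']],[0,0,1.]])
Rb=R.from_euler('z',-17.06,degrees=True).as_matrix()
im=cv2.cvtColor(cv2.imread('pics/t8.png'),cv2.COLOR_BGR2HSV)
for y in(-.05,.0155,.08):
  o=[]
  for x in np.arange(.07,.15,.004):
    w=Rb@[x,y,.138]+[.5416,-.0001,0]; q=(W@np.r_[w,1])[:3]*[1,-1,-1]
    p=cv2.projectPoints(q[None],np.zeros(3),np.zeros(3),K,np.array([c['k1'],0,0,0,0.]))[0].ravel().round().astype(int); o.append((round(x,3),im[p[1],p[0]].tolist()))
  print(y,o)
```

```text
[0.66722673 0.32353093 0.24574915] [-0.08654776 -0.16945075  0.32668881] 23.65
-0.05 [(np.float64(0.07), [11, 190, 39]), (np.float64(0.074), [11, 188, 42]), (np.float64(0.078), [11, 188, 42]), (np.float64(0.082), [11, 197, 44]), (np.float64(0.086), [4, 217, 53]), (np.float64(0.09), [2, 235, 103]), (np.float64(0.094), [6, 215, 145]), (np.float64(0.098), [12, 194, 147]), (np.float64(0.102), [12, 194, 146]), (np.float64(0.106), [12, 193, 139]), (np.float64(0.11), [12, 194, 138]), (np.float64(0.114), [12, 193, 140]), (np.float64(0.118), [12, 194, 141]), (np.float64(0.122), [12, 193, 145]), (np.float64(0.126), [12, 187, 151]), (np.float64(0.13), [17, 46, 196]), (np.float64(0.134), [23, 22, 208]), (np.float64(0.138), [25, 21, 209]), (np.float64(0.142), [25, 21, 208]), (np.float64(0.146), [25, 24, 206])]
0.0155 [(np.float64(0.07), [9, 251, 65]), (np.float64(0.074), [9, 251, 68]), (np.float64(0.078), [1, 250, 48]), (np.float64(0.082), [1, 236, 53]), (np.float64(0.086), [2, 233, 58]), (np.float64(0.09), [2, 236, 131]), (np.float64(0.094), [7, 216, 151]), (np.float64(0.098), [12, 195, 153]), (
[... 462 characters left out ...]
9, 213, 42]), (np.float64(0.074), [9, 211, 41]), (np.float64(0.078), [12, 200, 42]), (np.float64(0.082), [12, 187, 45]), (np.float64(0.086), [6, 203, 49]), (np.float64(0.09), [3, 238, 76]), (np.float64(0.094), [10, 200, 158]), (np.float64(0.098), [12, 191, 152]), (np.float64(0.102), [12, 191, 144]), (np.float64(0.106), [12, 193, 147]), (np.float64(0.11), [12, 194, 151]), (np.float64(0.114), [12, 193, 152]), (np.float64(0.118), [12, 193, 152]), (np.float64(0.122), [12, 193, 152]), (np.float64(0.126), [12, 190, 156]), (np.float64(0.13), [16, 55, 187]), (np.float64(0.134), [24, 25, 204]), (np.float64(0.138), [25, 23, 207]), (np.float64(0.142), [24, 25, 207]), (np.float64(0.146), [25, 24, 206])]
```

View pics/f2.png

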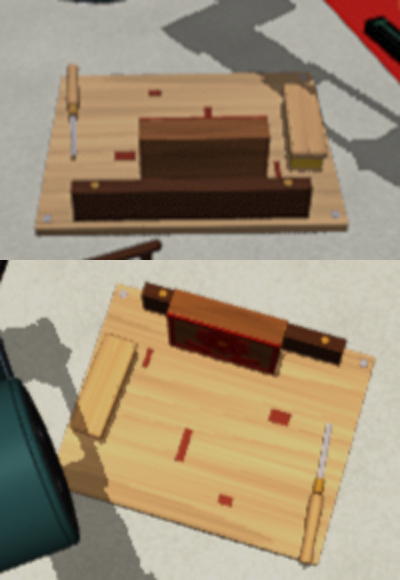

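The block's top now spans board x ≈ 0.091–0.130 m, the same at all three places along its length. That means it is upright and flush, with the carved face towards the robot. The brush and gouge have not moved.

```bash
python3 -c "
from rig import *
print(finish_job())"
```

```text
the job is handed in; nothing more can be done
None
```

The block is standing on its foot edge, with its plain back flat against the fence and the carved face towards the robot. I handed the job in at about 24 s of the 64 s allowed.

- **How it went:** I slid the block up to the fence with the open fingertips and tipped it by pressing on its near side.
- **What went wrong:** It did not fall upright by itself. After I let go, the pictures showed it still leaning at about 80°, held by friction. I came back and pushed its top edge until it stopped firmly against the fence.
- **Last checks:** In the top picture, the block's top runs from about 0.091 to 0.130 m in the board's x (the fence face is at 0.130), the same at all three places I checked along its length. The brush and gouge are where they were. I saw no sign that the other items moved, but did not check them again one by one. The arm is clear of everything, with about 0 N on the tool.
- **Force:** The push peaked at about 27 N at the fingertips partway through the tipping, above the suggested 12 to 18 N. That is below the 40 N and 120 N limits.

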